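Turn the inspection mirror to show the camera the hidden dot

ROBOT

A 6-joint arm with a two-finger parallel gripper is mounted at the origin on a cart in front of the work surface, level with it; the furniture and walls round the work are solid. World frame = base frame: x ahead of the robot, y to its left, z up, the work surface at z = 0. Lengths are in mm, angles in degrees, forces in N, time in s.
With the tool pointing down it reaches from about 300 to 850 mm from the base axis. Payload 4.2 kg.
Tool frame: the origin (TCP) lies midway between the tips of the shut fingers; the grasp point (between the pads) lies 19 mm behind it (env.grasp_offset is the distance from the TCP to the grasp point, in mm); z points along the fingers, y is the line along which they close (so a half turn about z gives the same grasp; the last joint's range is limited). The gripper opens to 91 mm and grips with 3 to 60 N. Pads are 32 mm wide; open, the fingers measure 118 mm over their backs; the gripper's body (76 mm by 178 mm) begins 60 mm behind the grasp point.
Start: joints at [-69.041, 18.312, 89.639, -0, 72.044, -1.146], TCP at [216.378, -532.754, 190.176] pointing down, gripper open.
Joint ranges: [-177.97, 177.97], [-48.28, 115.42], [12.27, 149.76], [-77.06, 257.06], [2.81, 150.46], [-146.56, 146.56]. Speed limits (degrees/s): [147.25, 147.25, 180, 180, 180, 180].

INTERFACE

Orientations are given as [roll, pitch, yaw] about the fixed x, y, z axes, in that order (R = Rz(yaw) Ry(pitch) Rx(roll)).
In Python, from workcell import env, optics gives the robot as it stands. The module is installed in compiled form; this text tells all that it offers.
- The arm moves only by the tool send_rows, never from a script. Its argument "targets" is a list that holds one entry, the list of rows, each a list of 7 numbers: the turn, a rotation vector about the world's x, y, z scaled (see below), then the shift along the world's x, y, z scaled (see below), then the closure, from -1 (fully open) to 1 (shut). In form: [[[rx, ry, rz, x, y, z, gripper], ...]]. A call has 1 to 12 rows; each row shifts and turns the commanded pose from where the row before left it; what a row does not reach is not made up. The controller multiplies each number of a shift by 0.2 m and each number of a turn by pi/2 rad. A row lasts 1/10 s, in which the tool goes at most 50 mm and 8.59 degrees, less where a joint would pass 70% of its speed; a pose out of reach is approached as far as the arm can. A call with a number of a shift or a turn outside -1 to 1 is refused whole. A call with a gripper value outside its range is refused whole. The fingers move at their own pace and stop on an object; "grip_force" is the grip in N (left out, the last holds). Time passes only in rows, so rows that do not move let the fingers close. It gives the time, the measured TCP pose, the force, the opening and the grip force at its end, in the units of the state.
- env.state(): the state, without advancing time (a new reading comes with each control period).
- optics.grab_frame(name): name is "side" or "top" or "wrist"; returns (picture, depth): 384x512x3 uint8, red, green, blue; 384x512 float32, mm along the optical axis (not along the pixel's ray), 0 where there is no reading.
- optics.camera_info(name): a dict with "camera_matrix" (3x3 intrinsics, pixels), "R" (3x3) and "t" (3): a world point X has camera coordinates R X + t; the wrist camera has in their place "mount" (4x4, takes a point from camera to tool coordinates, whose origin is the TCP and whose axes are the flange's). Camera axes: x right, y down, z forward; pixel columns grow to the right and rows downward; lengths in mm; the calibration is good to about 2 mm. The wrist camera is an equidistant fisheye: a pixel r from the principal point sees the ray r / f radians off the axis. A picture is of the moment at which its call begins: read the wrist's pose just before it. camera_info takes no time and is no camera call.
- env.job_done(): hands the job in; it is judged then, once.
Trained networks look in the newest picture that a camera, given by its name, has taken for a name from the list of things; names that differ only in an ending like _2 or _b are one class to them, and where a whole thing is asked for, a point or a joint stands for the part that bears it (a point fixed in the world has none). Each returns a list of dicts, best first, with "conf" (0 to 1); they miss things now and then, are a little off and sometimes report something else, mostly with a low value. They report only what shows in the picture. A call takes as long as a camera call.
- optics.silhouettes(camera, name): "mask" (384x512 bool, what is visible of it) and "at" ([column, row] in pixels, amid what is visible of it).
- optics.place_of(camera, name): "at" ([column, row] in pixels: a listed point, or the origin of a listed thing).
The state is a dict: "time_s": time; "qpos": joint angles; "qvel": joint speeds; "effort": joint torques, N m; "ee_pos": TCP position; "ee_rot": TCP orientation; "force": force on the tool from outside, world axes, zero at the start; "torque": the same for the moment, N m; "gripper_width": finger opening in mm; "gripper_force": force on a finger pad.
Only numpy, scipy, OpenCV 4.12 (cv2) and the standard library are available. Lean on these libraries where they do the work, as an engineer would, in place of code of your own. Each camera call takes 0.05 s, during which the arm holds its last target. There are 200 camera calls.

TASK

Stand the little mirror by its round foot fully down in the ring of the camera stand and turn it so that the camera, looking into the mirror, sees the red dot on the spice jar near the middle of the glass. Finish while still gripping the mirror, holding it steady and upright at that angle. Leave the dotted jar and the other things on the worktop where they are.

Things in the scene. Friction and masses are not known exactly. Their poses are not given: they have to be found in the camera images.
- mirror_mid (a point): Loose upright mirror, 150 mm tall, about 0.2 kg, on a round steel foot 56 mm wide, 10 mm thick, its lower edge bevelled 3 mm. Black frame 74 x 74 mm, 8 mm thick; the glass, on its +x side only, is centred 62 mm above the foot's underside. This point is on the upright axis of foot and frame, 75 mm above the underside. x = level, square out of the glass; y = along its width; z = up.
- tab (a point): Centre of the orange grip tab on top of the mirror, on the mirror's axis, 122 mm above the foot's underside. The tab is 12 mm thick (along x), 36 mm wide (along y) and 56 mm high, its top at 150 mm, the frame's top at 99 mm: pinch its two flat faces from above. Axes as the mirror's.
- stand: Fixed grey camera stand: a base bar 46 mm wide, 6 mm thick, 275 mm long, with an aluminium ring at one end and a small white camera (46 mm wide, top 88 mm above the worktop) at the other. Origin on the worktop under the ring's centre; x = level, from the ring to the camera, y = level, to the side where the dotted jar stands, z = up.
- ring (a point): Centre of the ring's floor, 6 mm above the worktop. The ring is 62 mm wide inside, 72 mm outside, its wall 12 mm high above this floor (top 18 mm above the worktop); the mirror's foot drops in with 3 mm to spare all round and can turn in it.
- lens (a point): Centre of the black camera lens, 239 mm from the ring's centre; it looks level at the ring's axis. With the mirror seated, lens, glass and dot are about 66 mm above the worktop, so only the turn about the vertical matters: the direction square out of the glass must halve the angle, seen from the ring's centre, between lens and dot.
- dot (a point): Centre of the round red dot, 20 mm wide, stuck on a loose spice jar with a red cap (45 mm in diameter, 106 mm tall), 66 mm above the worktop, on the side turned away from the camera and towards the ring. The x axis points square out of the dot, level.
- coffee: Bystander: coffee jar with a black lid, 79 mm in diameter, 154 mm tall; origin at the centre of its underside.
- plain_jar: Bystander: spice jar with a red cap and no dot, 45 mm in diameter, 106 mm tall; origin at the centre of its underside.
- tomato: Bystander: red tomato, 65 mm; origin at the centre of its underside.

How it is judged (in metres and radians):
On the way:
1. the mirror's foot sits fully down in the ring (horizontal distance between mirror_mid and ring below 0.007 m and z of mirror_mid in the frame of ring below 0.079 m and angle between mirror_mid's own z axis and vertical below 0.1 rad), for 0.2 s.
At the end, for the whole second after the job is handed in: The mirror stands in the ring (within 7 mm of its centre, foot within 4 mm of its floor, upright within 0.1 rad), still, gripped with over 1 N, and the direction square out of the glass is within about 0.1 rad of halving the angle lens - ring - dot (all of step 1 and x of each of lens, dot in the frame of mirror_mid above 0 m and y of lens in the frame of mirror_mid below 0 m and y of dot in the frame of mirror_mid above 0 m and ((x of dot in the frame of stand between 0.01875 and 0.02535 m and angle between the x axis of mirror_mid and the x axis of stand, either way round between 0.5812 and 0.7812 rad) or (x of dot in the frame of stand between 0.02525 and 0.03185 m and angle between the x axis of mirror_mid and the x axis of stand, either way round between 0.5517 and 0.7517 rad) or (x of dot in the frame of stand between 0.03175 and 0.03835 m and angle between the x axis of mirror_mid and the x axis of stand, either way round between 0.5231 and 0.7231 rad) or (x of dot in the frame of stand between 0.03825 and 0.04485 m and angle between the x axis of mirror_mid and the x axis of stand, either way round between 0.4956 and 0.6956 rad) or (x of dot in the frame of stand between 0.04475 and 0.05135 m and angle between the x axis of mirror_mid and the x axis of stand, either way round between 0.4692 and 0.6692 rad) or (x of dot in the frame of stand between 0.05125 and 0.05785 m and angle between the x axis of mirror_mid and the x axis of stand, either way round between 0.4441 and 0.6441 rad) or (x of dot in the frame of stand between 0.05775 and 0.06435 m and angle between the x axis of mirror_mid and the x axis of stand, either way round between 0.4202 and 0.6202 rad) or (x of dot in the frame of stand between 0.06425 and 0.07085 m and angle between the x axis of mirror_mid and the x axis of stand, either way round between 0.3975 and 0.5975 rad) or (x of dot in the frame of stand between 0.07075 and 0.07735 m and angle between the x axis of mirror_mid and the x axis of stand, either way round between 0.3762 and 0.5762 rad) or (x of dot in the frame of stand between 0.07725 and 0.08385 m and angle between the x axis of mirror_mid and the x axis of stand, either way round between 0.356 and 0.556 rad) or (x of dot in the frame of stand between 0.08375 and 0.09035 m and angle between the x axis of mirror_mid and the x axis of stand, either way round between 0.3371 and 0.5371 rad) or (x of dot in the frame of stand between 0.09025 and 0.09685 m and angle between the x axis of mirror_mid and the x axis of stand, either way round between 0.3193 and 0.5193 rad) or (x of dot in the frame of stand between 0.09675 and 0.10335 m and angle between the x axis of mirror_mid and the x axis of stand, either way round between 0.3025 and 0.5025 rad) or (x of dot in the frame of stand between 0.10325 and 0.10985 m and angle between the x axis of mirror_mid and the x axis of stand, either way round between 0.2868 and 0.4868 rad) or (x of dot in the frame of stand between 0.10975 and 0.11635 m and angle between the x axis of mirror_mid and the x axis of stand, either way round between 0.272 and 0.472 rad) or (x of dot in the frame of stand between 0.11625 and 0.12285 m and angle between the x axis of mirror_mid and the x axis of stand, either way round between 0.2581 and 0.4581 rad) or (x of dot in the frame of stand between 0.12275 and 0.12935 m and angle between the x axis of mirror_mid and the x axis of stand, either way round between 0.245 and 0.445 rad) or (x of dot in the frame of stand between 0.12925 and 0.13585 m and angle between the x axis of mirror_mid and the x axis of stand, either way round between 0.2327 and 0.4327 rad) or (x of dot in the frame of stand between 0.13575 and 0.14235 m and angle between the x axis of mirror_mid and the x axis of stand, either way round between 0.2212 and 0.4212 rad) or (x of dot in the frame of stand between 0.14225 and 0.14885 m and angle between the x axis of mirror_mid and the x axis of stand, either way round between 0.2103 and 0.4103 rad) or (x of dot in the frame of stand between 0.14875 and 0.15535 m and angle between the x axis of mirror_mid and the x axis of stand, either way round between 0.2 and 0.4 rad) or (x of dot in the frame of stand between 0.15525 and 0.16185 m and angle between the x axis of mirror_mid and the x axis of stand, either way round between 0.1903 and 0.3903 rad) or (x of dot in the frame of stand between 0.16175 and 0.16835 m and angle between the x axis of mirror_mid and the x axis of stand, either way round between 0.1812 and 0.3812 rad) or (x of dot in the frame of stand between 0.16825 and 0.17485 m and angle between the x axis of mirror_mid and the x axis of stand, either way round between 0.1726 and 0.3726 rad)) and contact force between the fingers and mirror above 1 N and angular speed of mirror below 0.15 rad/s); the arm keeps its last pose, push and grip.
It fails at once if the dotted jar is moved more than 15 mm (distance of dot from where it was at the start of the episode above 0.015 m).
It fails at once if the coffee jar is moved more than 15 mm (distance of coffee from where it was at the start of the episode above 0.015 m).
It fails at once if the plain spice jar is moved more than 15 mm (distance of plain_jar from where it was at the start of the episode above 0.015 m).
It fails at once if the tomato is moved more than 30 mm (distance of tomato from where it was at the start of the episode above 0.03 m).
It fails at once if the mirror is knocked over (angle between mirror_mid's own z axis and vertical above 0.6 rad).
It also fails if it takes over 42 s, if anything falls off the work surface, if the arm or the gripper's body presses on something with over 40 N, if the wrist force passes 120 N, or if a joint passes its speed limit or range.

## Working session

There is one attempt and no reset: what is moved stays moved. The work goes in short steps, Python scripts to look and compute and a tool call to move; the robot and the scene stay as the last step left them, time stands still between calls to the robot, and variables do not carry over. Pictures are saved under pics/ and viewed, at most 10 in all, crops included, and the job is handed in when it is done.

Besides the shell and the picture viewer there is one more tool, called after ">>>" as name(argument=value, ...) on one line, values as JSON. send_rows: Moves the arm, as the interface text tells. Its arguments: {"type":"object","properties":{"targets":{"type":"array"},"grip_force":{"type":"number"}},"required":["targets"]}

```bash
mkdir -p pics; cat > h.py <<'E'
import numpy as np, cv2
from workcell import env, optics
def world(cam,uv,depth=None,z=None,d=None):
    i=optics.camera_info(cam);K=np.array(i["camera_matrix"]);R=np.array(i["R"]);t=np.array(i["t"])
    uv=np.atleast_2d(uv).astype(float)
    r=np.c_[(uv[:,0]-K[0,2])/K[0,0],(uv[:,1]-K[1,2])/K[1,1],np.ones(len(uv))]
    C=-R.T@t; w=r@R
    s=d if d is not None else (z-C[2])/w[:,2]
    return C+w*np.reshape(s,(-1,1))
def save(n,im): cv2.imwrite(f"pics/{n}.png",im[:,:,::-1])
E
python3 - <<'E'
from h import *
print(env.state()["ee_rot"])
P={}
for c in("top","side"):
    im,dp=optics.grab_frame(c);save(c,im)
    i=optics.camera_info(c);print(c,-np.array(i["R"]).T@np.array(i["t"]))
    for n in("mirror_mid","tab","ring","lens","dot","stand","coffee","plain_jar","tomato"):
        for r in optics.place_of(c,n)[:2]:
            u,v=r["at"];d=dp[min(383,int(v)),min(511,int(u))]
            print(c,n,round(r["conf"],2),np.round(r["at"],1),world(c,r["at"],d=d)[0].round(),[world(c,r["at"],z=z)[0].round(1).tolist()[:2] for z in({"tab":[122],"mirror_mid":[75],"ring":[6],"lens":[66],"dot":[66]}.get(n,[0]))])
E
```

```text
[-1.79900740e+02 -2.22721311e-03  2.21046385e+01]
top [ 347.50563769 -296.56163822 1157.84480599]
top mirror_mid 0.75 [277.5 235.1] [ 445. -321.  153.] [[452.8, -323.3]]
top tab 0.97 [279.2 231.8] [ 453. -325.  148.] [[455.6, -325.7]]
top ring 0.95 [177.7 208.5] [521. -78.   1.] [[520.1, -78.9]]
top ring 0.17 [206.5 160.3] [ 645. -144.   -0.] [[643.4, -144.9]]
top lens 0.65 [276.6 200.8] [ 533. -320.   73.] [[533.7, -320.3]]
top dot 0.94 [207.4 156.7] [ 626. -160.  105.] [[636.8, -154.5]]
top stand 0.92 [180.  206.4] [525. -85.   9.] [[526.4, -83.2]]
top stand 0.4 [281.1 229.5] [ 457. -329.  152.] [[474.0, -333.7]]
top coffee 0.74 [350.6 177.6] [ 579. -482.  126.] [[607.0, -504.8]]
top coffee 0.28 [180.8 210.2] [516. -87.   6.] [[516.9, -85.6]]
top plain_jar 0.58 [342.2 210.3] [ 515. -474.   60.] [[524.3, -483.1]]
top tomato 0.89 [351.2 243.7] [ 439. -496.   48.] [[442.8, -504.1]]
side [504.92342167 693.13826885 714.5496234 ]
side mirror_mid 0.65 [301.1 195.3] [ 457. -325.   77.] [[456.9, -327.0]]
side tab 0.64 [306.4 179.1] [ 445. -316.  131.] [[444.4, -331.8]]
side ring 0.9 [272.2 275.8] [528. -90.   4.] [[527.4, -87.9]]
side ring 0.56 [278.  185.2] [ 520. -473.   18.] [[520.4, -493.6]]
side lens 0.71 [272.  198.6] [ 534. -321.   67.] [[534.0, -323.1]]
side dot 0.76 [228.6 237.2] [ 632. -152.   66.] [[631.7, -151.8]]
side stand 0.89 [271.2 283.6] [529. -49.  18.] [[529.2, -68.5]]
side coffee 0.83 [249.6 181.8] [ 604. -464.   34.] [[609.5, -522.5]]
side plain_jar 0.73 [275.2 186.2] [ 526. -348.   89.] [[529.0, -497.5]]
side tomato 0.49 [300.6 185.8] [ 459. -324.  106.] [[451.2, -501.4]]
```

View pics/top.png

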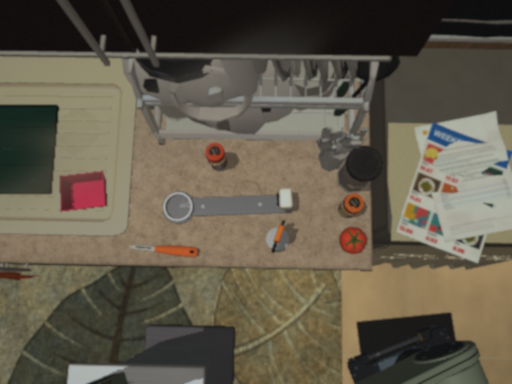

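View pics/side.png

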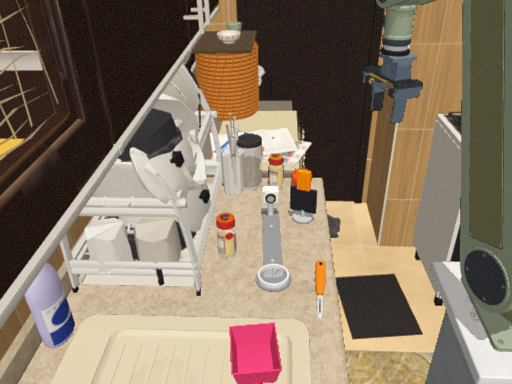

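The mirror's tab is at about (279,235) in the top view, with the ring at (179,207) and the white camera at (286,199). The side view shows the black-framed mirror at (303,195), and I'll zoom in there to see which side the glass is on.

```bash
python3 - <<'E'
from h import *
im,dp=optics.grab_frame("top")
hsv=cv2.cvtColor(im,cv2.COLOR_RGB2HSV)
m=((hsv[:,:,1]>150)&(hsv[:,:,0]<20)&(hsv[:,:,2]>100)); 
m[:215]=0;m[260:]=0;m[:,:260]=0;m[:,300:]=0
v,u=np.nonzero(m&(dp>980)&(dp<1025)) 
p=world("top",np.c_[u,v],z=150)[:,:2];c=p.mean(0);w,V=np.linalg.eigh(np.cov((p-c).T));print("tab top",c,len(p),V[:,1],np.sqrt(w*12), dp[v,u].min(),dp[v,u].max())
# ring: silhouette bounds
for n in("stand","dot"):
  for r in optics.silhouettes("top",n)[:1]:
    v,u=np.nonzero(r["mask"]);P=world("top",np.c_[u,v],d=dp[v,u]);print(n,r["conf"],len(v),P.min(0),P.max(0))
    if n=="stand":
        q=P[P[:,1]>-125]; rim=q[(q[:,2]>10)&(q[:,2]<26)]
        (cx,cy),rad=cv2.minEnclosingCircle(rim[:,:2].astype(np.float32));print("rim",cx,cy,rad,len(rim))
        h=P[P[:,2]>70];print("cam",h.mean(0),len(h))
    else:
        h=P[P[:,2]>98];print("cap",h.mean(0),len(h))
im,dp=optics.grab_frame("side")
a=cv2.resize(im[160:230,260:340],None,fx=7,fy=7,interpolation=cv2.INTER_CUBIC)
im2,_=optics.grab_frame("wrist")
save("crop",a);save("w0",im2)
i=optics.camera_info("wrist");print(i)
E
```

```text
tab top [ 450.63464826 -324.30012429] 74 [-0.9477609   0.31898163] [ 9.09955886 36.37107652] 1006.13513 1022.65405
stand 0.59 2733 [ 347.50563769 -353.05698002   -1.52842117] [ 564.73803717  -38.82940746 1157.84480599]
rim 525.4660034179688 -81.287841796875 40.51962661743164 223
cam [ 532.42271812 -335.43695672  117.71530598] 298
dot 0.57 475 [ 347.50563769 -296.56163822   -1.02521725] [ 678.47342245 -139.32647107 1157.84480599]
cap [ 634.5047692  -176.23236845  124.0825692 ] 290
{'camera_matrix': array([[297.31863964,   0.        , 255.2965509 ],
       [  0.        , 297.31863964, 189.79702529],
       [  0.        ,   0.        ,   1.        ]]), 'mount': array([[ 8.42130169e-05, -9.70744795e-01, -2.40113590e-01,
         6.86176428e+01],
       [ 9.99999945e-01,  1.58587875e-04, -2.90426469e-04,
         1.14444250e+00],
       [ 3.20009088e-04, -2.40113552e-01,  9.70744755e-01,
        -1.94737981e+02],
       [ 0.00000000e+00,  0.00000000e+00,  0.00000000e+00,
         1.00000000e+00]])}
```

View pics/crop.png

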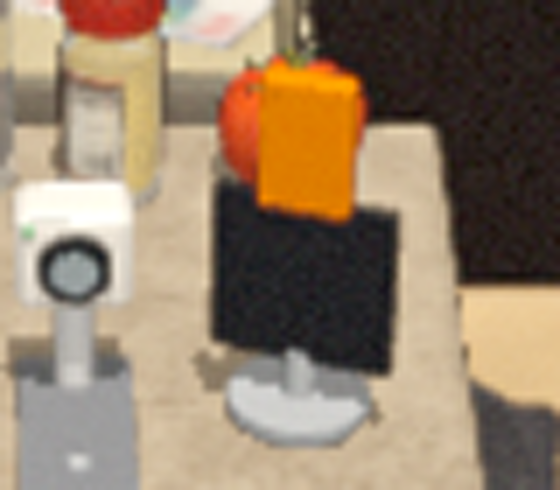

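The side camera sees only a plain black panel, which suggests the back, so the glass would face −y. I'll check with the wrist view, which looks from the −y side.

View pics/w0.png

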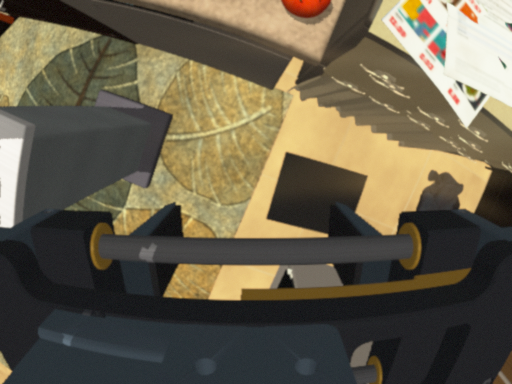

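The wrist view doesn't reach the mirror yet; the tomato is at (305,5). I'll move to the −y side of the mirror, turn to the grasp yaw and look again.

>>> send_rows(targets=[[[0,0,-0.09,0.164,0.093,0.04,-1],[0,0,-0.09,0.164,0.093,0.04,-1],[0,0,-0.09,0.164,0.093,0.04,-1],[0,0,-0.09,0.164,0.093,0.04,-1],[0,0,-0.09,0.164,0.093,0.04,-1],[0,0,0,0,0,0,-1],[0,0,0,0,0,0,-1]]], grip_force=30)

```text
time_s: 1.95
ee_pos: [380.7, -439.5, 230.2]
ee_rot: [180.0, 0.0, -18.2]
force: [-0.4, 0.2, 0.1]
gripper_width: 91.1
gripper_force: 0.0
```

```bash
cat >> h.py <<'E'
from scipy.spatial.transform import Rotation as Ro
def wrist():
    s=env.state();im,dp=optics.grab_frame("wrist");return s,im,dp
def wworld(s,uv,d=None,z=None):
    i=optics.camera_info("wrist");K=i["camera_matrix"];M=np.array(i["mount"])
    Rt=Ro.from_euler("xyz",s["ee_rot"],degrees=True).as_matrix();T=np.array(s["ee_pos"])
    p=(np.atleast_2d(uv)-K[:2,2])/K[0,0];th=np.linalg.norm(p,axis=1)+1e-9
    r=np.c_[p*(np.sin(th)/th)[:,None],np.cos(th)]
    w=(r@M[:3,:3].T)@Rt.T;C=Rt@M[:3,3]+T
    k=d/r[:,2] if d is not None else (z-C[2])/w[:,2]
    return C+w*np.reshape(k,(-1,1))
E
python3 - <<'E'
from h import *
s,im,dp=wrist();save("w1",im);print(s["ee_pos"],s["ee_rot"])
for n,z in(("tab",122),("mirror_mid",75),("lens",66)):
    for r in optics.place_of("wrist",n)[:2]: print(n,r,wworld(s,r["at"],z=z))
E
```

```text
[ 380.73311324 -439.46695567  230.1749389 ] [ 1.79962473e+02  2.02553268e-02 -1.82180159e+01]
mirror_mid {'at': [149.0, 148.5], 'conf': 0.82} [[ 454.61541284 -326.04820146   75.        ]]
lens {'at': [124.5, 85.2], 'conf': 0.95} [[ 543.76851079 -318.26229631   66.        ]]
lens {'at': [33.2, 152.4], 'conf': 0.22} [[ 520.2592634  -136.06979558   66.        ]]
```

View pics/w1.png

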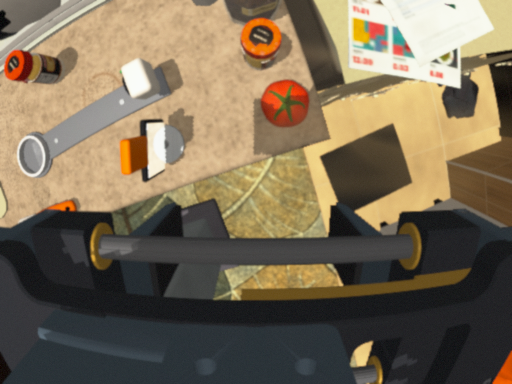

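The bright glass at (155,150) faces −y, as expected. Moving above the tab at (133,155) now and taking one close look.

>>> send_rows(targets=[[[0,0,0,0.12,0.19,0,-1],[0,0,0,0.12,0.19,0,-1],[0,0,0,0.12,0.19,0,-1],[0,0,0,0,0,0,-1],[0,0,0,0,0,0,-1]]])

```text
time_s: 2.65
ee_pos: [452.0, -325.8, 230.1]
ee_rot: [180.0, 0.0, -18.3]
force: [-0.2, -0.1, -0.3]
gripper_width: 91.1
gripper_force: 0.0
```

```bash
python3 - <<'E'
from h import *
s,im,dp=wrist();save("w2",im);print(s["ee_pos"],s["ee_rot"])
hsv=cv2.cvtColor(im,cv2.COLOR_RGB2HSV)
v,u=np.nonzero((hsv[:,:,1]>150)&(hsv[:,:,0]<22)&(hsv[:,:,2]>90)&(dp>0))
P=wworld(s,np.c_[u,v],d=dp[v,u]);k=(abs(P[:,0]-452)<60)&(abs(P[:,1]+325)<60)&(P[:,2]>142)
p=P[k];print(len(p),u[k].mean(),v[k].mean(),p[:,2].min(),p[:,2].max())
print(cv2.minAreaRect(p[:,:2].astype(np.float32)))
q=p[:,:2];c=q.mean(0);w,V=np.linalg.eigh(np.cov((q-c).T));print(c,V[:,1],np.sqrt(12*w))
for n,z in(("tab",122),("mirror_mid",75),("ring",6),("dot",66),("lens",66)):
    for r in optics.place_of("wrist",n)[:1]: print(n,r,wworld(s,r["at"],z=z))
E
```

```text
[ 452.04768539 -325.84241734  230.11287895] [ 1.79957757e+02  2.26192343e-02 -1.83331971e+01]
3764 307.9487247608927 269.4543039319872 142.4035035339876 364.3944289198671
((461.4267883300781, -325.7301025390625), (110.33509063720703, 68.7320327758789), 66.7195816040039)
[ 469.45095743 -347.16659756] [0.38616989 0.92242768] [ 46.49399595 109.44289935]
tab {'at': [255.9, 184.0], 'conf': 0.57} [[ 452.09001817 -326.52368469  122.        ]]
mirror_mid {'at': [255.8, 172.3], 'conf': 0.95} [[ 455.57521253 -327.66717787   75.        ]]
ring {'at': [94.8, 171.9], 'conf': 0.82} [[526.9046531 -82.4559438   6.       ]]
dot {'at': [90.5, 86.7], 'conf': 0.82} [[ 635.23244386 -156.78785565   66.        ]]
lens {'at': [229.0, 106.1], 'conf': 0.68} [[ 540.86662195 -322.1912345    66.        ]]
```

View pics/w2.png

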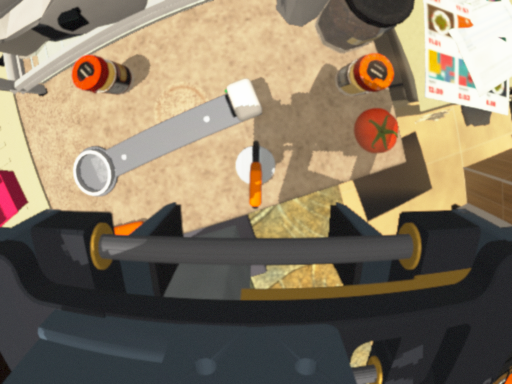

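The tab, at (255,184), is centred under the gripper and aligned with it to about a degree. Descending to grip.

>>> send_rows(targets=[[[0,0,0,0.008,0,-0.2,-1],[0,0,0,0,0,-0.2,-1],[0,0,0,0,0,-0.19,-1],[0,0,0,0,0,0,-1],[0,0,0,0,0,0,1],[0,0,0,0,0,0,1],[0,0,0,0,0,0,1],[0,0,0,0,0,0,1],[0,0,0,0,0,0,1],[0,0,0,0,0,0,1],[0,0,0,0,0,0,1],[0,0,0,0,0,0,1]]], grip_force=35)

```text
time_s: 4.15
ee_pos: [454.0, -325.7, 112.2]
ee_rot: [180.0, 0.0, -18.4]
force: [0.3, 0.3, 0.3]
gripper_width: 29.9
gripper_force: 0.0
```

>>> send_rows(targets=[[[0,0,0,0,0,0,1],[0,0,0,0,0,0,1],[0,0,0,0,0,0,1],[0,0,0,0,0,0,1],[0,0,0,0,0,0,1]]])

```text
time_s: 4.65
ee_pos: [454.0, -325.8, 112.1]
ee_rot: [180.0, -0.0, -18.4]
force: [-0.8, 0.3, -0.4]
gripper_width: 11.7
gripper_force: 35.0
```

Gripped. Lifting, carrying to above the ring and turning by +47.6° on the way.

>>> send_rows(targets=[[[0,0,0,0,0,0.125,1],[0,0,0,0,0,0.125,1],[0,0,0.088,0.06,0.203,0,1],[0,0,0.088,0.06,0.203,0,1],[0,0,0.088,0.06,0.203,0,1],[0,0,0.088,0.06,0.203,0,1],[0,0,0.088,0.06,0.203,0,1],[0,0,0.088,0.06,0.203,0,1],[0,0,0,0,0,0,1],[0,0,0,0,0,0,1],[0,0,0,0,0,0,1]]])

```text
time_s: 5.75
ee_pos: [525.4, -82.9, 161.8]
ee_rot: [-180.0, 0.1, 29.1]
force: [0.6, 0.1, -2.2]
gripper_width: 11.4
gripper_force: 35.0
```

```bash
python3 - <<'E'
from h import *
s,im,dp=wrist();save("w3",im);print(s["ee_pos"],s["ee_rot"],s["gripper_width"])
for n,z in(("mirror_mid",127),("ring",6),("dot",66),("lens",66)):
    for r in optics.place_of("wrist",n)[:1]: print(n,r,wworld(s,r["at"],z=z))
im,dp=optics.grab_frame("side")
for n,z in(("mirror_mid",133),("ring",6),("dot",66),("lens",66)):
    for r in optics.place_of("side",n)[:1]: print(n,r,world("side",r["at"],z=z))
a=cv2.resize(im[180:310,200:340],None,fx=4,fy=4,interpolation=cv2.INTER_CUBIC)
b=np.zeros((520,600,3),np.uint8);b[:,:560]=a;save("s3",b)
E
```

```text
[525.4457628  -82.88003097 161.84327566] [-1.79995932e+02  6.45965156e-02  2.90582619e+01] 11.420945352685747
mirror_mid {'at': [256.8, 200.5], 'conf': 0.83} [[529.07717038 -83.64704701 127.        ]]
dot {'at': [367.1, 131.4], 'conf': 0.68} [[ 631.89555659 -155.41190732   66.        ]]
lens {'at': [425.7, 263.4], 'conf': 0.83} [[ 543.59756559 -317.90972752   66.        ]]
mirror_mid {'at': [272.7, 236.4], 'conf': 0.63} [[525.55170447 -69.78219109 133.        ]]
ring {'at': [270.2, 273.6], 'conf': 0.72} [[532.25224101 -95.16349062   6.        ]]
dot {'at': [228.7, 234.8], 'conf': 0.83} [[ 632.44860008 -161.08769886   66.        ]]
```

View pics/w3.png

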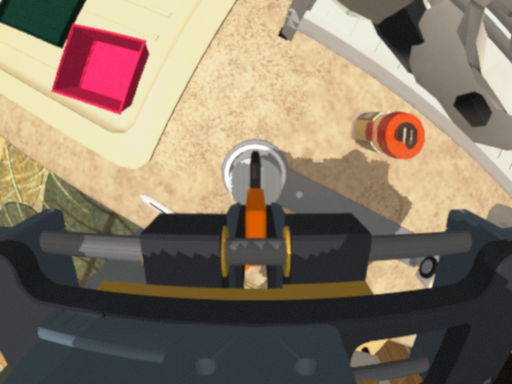

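View pics/s3.png

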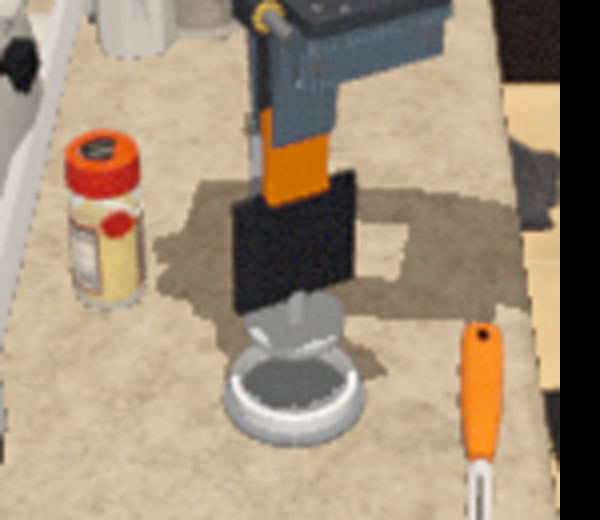

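The foot at (295,320) in the side crop hangs over the ring at (294,390), laterally aligned. The ring's rim is also visible at (255,173) in the wrist view, so I'll fit its centre from there.

```bash
python3 - <<'E'
from h import *
from scipy.optimize import least_squares
s,im,dp=wrist()
v,u=np.mgrid[120:215,200:310].reshape(2,-1)
P=wworld(s,np.c_[u,v],d=dp[v,u])
k=(P[:,2]>13)&(P[:,2]<23)&(np.hypot(P[:,0]-526,P[:,1]+82)<45)&(dp[v,u]>0)
q=P[k];print(len(q),q.mean(0),q.min(0),q.max(0))
f=least_squares(lambda c:np.hypot(q[:,0]-c[0],q[:,1]-c[1])-33.5,[526,-82],loss="soft_l1");print("depth fit",f.x,f.cost)
# bright rim by colour
g=cv2.cvtColor(im,cv2.COLOR_RGB2HSV);b=(g[v,u,2]>170)&(g[v,u,1]<35)
q=wworld(s,np.c_[u,v][b],z=18);q=q[np.hypot(q[:,0]-526,q[:,1]+82)<45]
f=least_squares(lambda c:np.hypot(q[:,0]-c[0],q[:,1]-c[1])-33.5,[526,-82],loss="soft_l1");print("bright fit",len(q),f.x)
for uv in([222,173],[288,173],[255,140]):print(wworld(s,uv,z=18))
# camera box centre from top view
im,dp=optics.grab_frame("top")
v,u=np.mgrid[180:220,265:305].reshape(2,-1);P=world("top",np.c_[u,v],d=dp[v,u]);k=(P[:,2]>78)&(P[:,2]<100)&(P[:,0]>500);print("cam top",P[k].mean(0),k.sum())
v,u=np.mgrid[135:175,195:230].reshape(2,-1);P=world("top",np.c_[u,v],d=dp[v,u]);k=(P[:,2]>95)&(P[:,2]<115);print("dotjar",P[k].mean(0),k.sum())
E
```

```text
454 [543.42093911 -74.03250869  17.87458556] [ 499.46292534 -117.51652242   13.16327362] [563.37370493 -46.28949699  20.4988069 ]
depth fit [527.74619084 -82.49209485] 300.3725579419846
bright fit 880 [528.04821758 -81.61595782]
[[511.86145362 -47.26796033  18.        ]]
[[ 549.22768019 -114.40473181   18.        ]]
[[563.95363627 -62.25453558  18.        ]]
cam top [ 538.41773773 -337.91268294   86.31694499] 266
dotjar [ 639.13764193 -174.12303133  105.41634983] 300
```

>>> send_rows(targets=[[[0,0,0,0.008,0.004,-0.07,1],[0,0,0,0,0,-0.07,1],[0,0,0,0,0,0,1],[0,0,0,0,0,-0.015,1],[0,0,0,0,0,-0.015,1],[0,0,0,0,0,-0.015,1]]])

```text
time_s: 6.95
ee_pos: [528.0, -81.4, 125.6]
ee_rot: [179.9, -0.1, 29.1]
force: [-0.6, -0.4, -3.3]
gripper_width: 11.8
gripper_force: 35.0
```

The foot is below the rim with no contact force. Going down to the floor.

>>> send_rows(targets=[[[0,0,0,0,0,-0.015,1],[0,0,0,0,0,-0.015,1],[0,0,0,0,0,-0.009,1],[0,0,0,0,0,0,1],[0,0,0,0,0,0,1]]])

```text
time_s: 7.45
ee_pos: [527.9, -81.4, 118.3]
ee_rot: [180.0, -0.1, 29.1]
force: [-0.9, 0.4, 5.2]
gripper_width: 12.0
gripper_force: 35.0
```

```bash
python3 - <<'E'
from h import *
s=env.state();im,dp=optics.grab_frame("side");print(s["force"],s["torque"],s["ee_pos"])
for n,z in(("mirror_mid",81),("dot",66),("lens",66)):
    for r in optics.place_of("side",n)[:1]: print(n,r,world("side",r["at"],z=z))
a=cv2.resize(im[180:310,200:340],None,fx=4,fy=4,interpolation=cv2.INTER_CUBIC);save("s4",a)
E
```

```text
[-0.91570775  0.40988603  5.24075934] [ 0.05755603  0.40125717 -0.06385516] [527.94250092 -81.35445924 118.30488814]
mirror_mid {'at': [272.9, 250.7], 'conf': 0.97} [[525.64553454 -86.25760432  81.        ]]
dot {'at': [228.7, 238.8], 'conf': 0.96} [[ 630.77719441 -145.64138768   66.        ]]
```

View pics/s4.png

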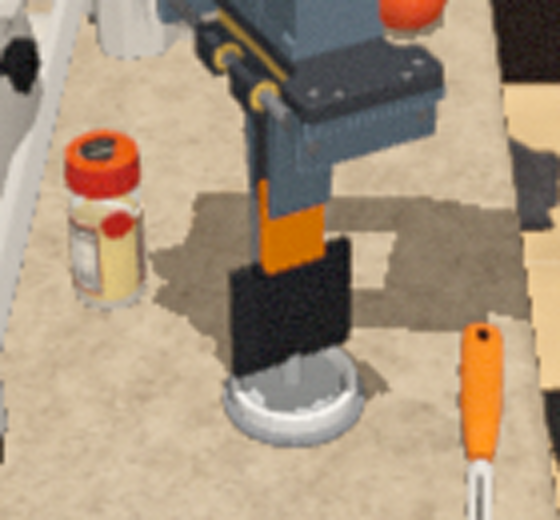

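The foot lies inside the ring at (294,390). Its height matches the ring's floor and the force shows light contact. The jar with the dot hasn't moved, so I'm handing in.

```bash
python3 -c "
from workcell import env
print(env.job_done())"
```

```text
the job is handed in; nothing more can be done
None
```

I handed the job in with the mirror seated in the ring, gripped at 35 N and turned to my measured lens–dot bisector (about 27° from the stand's axis). The hand-in gave no verdict, and I didn't check the dot's reflection in the glass directly.

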